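Hang the caliper on the empty hook of the tool carousel

TASK

Leave the caliper on its wooden rest while you turn the tool carousel until its empty yellow hook stands over the red mark on the base. Then hang the caliper astride that hook and press it down gently until the hook's stiff red saddle is fully down, and let go, so that it hangs there upright with the hook still over the mark. Never lean hard on the carousel (stay below about 20 N), and leave the other things on the bench where they are.

Things in the scene. Friction and masses are not known exactly. Their poses are not given: they have to be found in the camera images.
- stand: Fixed base of the carousel: wooden disc 170 mm across, 20 mm tall, with a red mark to its -x side, and a steel post. Origin at bench height on the turning axis. Above it turn four level bars at right angles (12 mm wide, 14 mm tall, tops 165 mm up). Three steel ones carry hung tools up to 36 mm wide, from 18 mm above to 75 mm below the bar tops.
- carousel: Turning head: blue disc, 80 mm across, top 153 mm above the bench, low knob to 165 mm. Origin on the vertical turning axis at bench height; its -x axis points along the yellow bar (empty hook, reaching 109 mm out), z up. To turn it, push the green upright peg opposite that hook: 12 mm thick, 55 mm from the axis, top 215 mm up. Turns either way without end; a drag of 0.15 N m holds it where left.
- hook (a point): Nominal seat of the empty yellow hook, 90 mm from the axis, 165 mm up: the bar's top at mid setting. The whole hook is set by hand up to 10 mm higher or lower (not reported). An 18 mm gap along the bar, centred here, lies between a root lug (26 mm tall) and the upturned tip (30 mm tall). In it the red saddle, its top 19 mm above the bar top when up, 7 mm when down.
- front_mark (a point): Point straight above the outer end of the red mark on the fixed base, 90 mm from the axis, 165 mm above the bench: where the hook point must come, to within 15 mm.
- saddle (a joint): Red saddle (14 by 10 mm) sliding stiffly in the hook: 0 when up, 0.012 m when fully down against a solid stop. A steady drag of about 5 N resists all the way, more than the caliper's weight; it stays where it is pushed. Its cap is springy and gives 1 mm per 5 N.
- caliper: Steel caliper, 150 g, an upside-down U: bow bar 44 mm along y, 10 along x, 10 tall; two 8 mm legs below, 68 mm over all, to 80 mm below the bow's underside, inner gap 27 mm at the bow, 23 at the tips. Brass grip block on top, 10 mm in x, 22 in y, 10 to 46 mm above the underside. Origin: middle of the bow's underside; z up. It hangs with x along the hook bar, either way round.
- rest: Wooden rest, fixed: base 100 by 80 by 12 mm and an upright fin 40 mm along x, 12 mm along y, 105 mm high, with two 7 mm lugs on top; the caliper sits astride it, legs either side in y, its bow between the lugs. Origin under its middle, z up.
- minaret_a: Turned wooden minaret model, 38 mm diameter, 118 mm tall, standing loose; origin under its middle. Leave alone.
- minaret_b: Another such minaret, 118 mm tall; origin under its middle. Leave alone.
- blank_a: Loose wooden blank 60 by 45 by 30 mm; origin under its middle. Leave alone.
- blank_b: Darker wooden blank 60 by 45 by 30 mm; origin under its middle. Leave alone.
- glue: White glue bottle with orange cap, 48 mm diameter, 110 mm tall; origin under its middle. Leave alone.
- brush: Brush lying on the bench, about 200 mm long; origin under its middle, x along it. Leave alone.
- tin: Open steel tin, 70 mm diameter, 80 mm tall; origin under its middle. Leave alone.

How it is judged:
On the way, in this order (a step that is already met when the one before it is completed fails the run):
1. the empty hook is turned to the red mark (within 15 mm) while the caliper still sits on its rest (horizontal distance between hook and front_mark below 0.015 m and distance of caliper from where it was at the start of the episode below 0.02 m), for 0.3 s.
2. the caliper is astride the hook and has pressed the saddle down (horizontal distance between caliper and hook below 0.012 m and height (world z) of caliper above 0.14 m and value of joint saddle above 0.01 m and angle between caliper's own z axis and vertical below 0.2 rad and angle between the x axis of caliper and the x axis of carousel, either way round below 0.3 rad), for 0.2 s.
At the end, for the whole second after the job is handed in: The caliper hangs still astride the hook, carried by it: origin above 140 mm, within 12 mm horizontally of the hook point, upright within 0.2 rad, x axis within 0.3 rad of the bar; saddle down past 10 of 12 mm; hook point within 15 mm horizontally of the front mark; carousel at rest (all of step 2 and horizontal distance between hook and front_mark below 0.015 m and contact force between caliper and carousel above 0.3 N and linear speed of caliper below 0.03 m/s and velocity of joint carousel between -0.05 and 0.05 rad/s); the robot touches nothing.
It fails at once if the carousel (with its hook) is pressed or pushed with more than 22 N by anything (contact force between carousel and anything else above 22 N).
It fails at once if a bystander is moved by more than 20 mm (distance of any of minaret_a, minaret_b, blank_a, blank_b, glue, brush, tin from where it was at the start of the episode above 0.02 m).
It also fails if it takes over 69 s, if anything falls off the work surface, if the arm or the gripper's body presses on something with over 40 N, if the wrist force passes 120 N, or if a joint passes its speed limit or range.

ROBOT

A 6-joint arm with a two-finger parallel gripper is mounted at the origin on the work surface. World frame = base frame: x ahead of the robot, y to its left, z up, the work surface at z = 0. Lengths are in m, angles in rad, forces in N, time in s.
With the tool pointing down it reaches from about 0.35 to 0.975 m from the base axis. Payload 4.9 kg.
Tool frame: the origin (TCP) lies midway between the tips of the shut fingers; the grasp point (between the pads) lies 19 mm behind it (manip.hold_point_z is the distance from the TCP to the grasp point, in m); z points along the fingers, y is the line along which they close (so a half turn about z gives the same grasp; the last joint's range is limited). The gripper opens to 85 mm and grips with 20 to 120 N. Pads are 22 mm wide; open, the fingers measure 114 mm over their backs; the gripper's body (76 mm by 85 mm) begins 54 mm behind the grasp point. The pads swing forward as they close: fully open they stand 13 mm farther back than shut.
Start: joints at [1.029, 0.053, 1.613, -0, 1.476, -0.119], TCP at [0.256, 0.57, 0.231] pointing down, gripper open.
Joint ranges: [-3.01, 3.01], [-1.01, 2.22], [0.06, 2.58], [-1.02, 4.17], [0.09, 2.62], [-3.14, 3.14]. Speed limits (rad/s): [2.57, 2.57, 3.14, 3.14, 3.14, 3.14].

INTERFACE

Orientations are given as a unit quaternion [w, x, y, z].
In Python, from plant import manip gives the robot as it stands. The module is installed in compiled form; this text tells all that it offers.
- The arm moves only by the shell command python3 -m jog 'ROWS' [OPENING]. ROWS is JSON, one flat list of numbers, 6 for each row, row after row: the shift along the tool's x, y, z in units of 0.1 m (1.0 is 0.1 m), then the turn, a rotation vector about the tool's x, y, z in units of 180 degrees (1.0 is 180 degrees). A call has 1 to 8 rows; each row is the pose to reach, as a shift and turn from the pose commanded when the call began, along the tool's axes at that moment, turning the shorter way round; what a row does not reach only later rows make up. A row lasts 1/8 s, in which the tool goes at most 62.5 mm and 10.7 degrees, less where a joint would pass 70% of its speed; a pose out of reach is approached as far as the arm can. A call with a number of a shift or a turn outside -1 to 1 is refused whole. A call with a gripper value outside its range is refused whole. OPENING is the finger opening in mm, from 0 to 85.4, set as the call begins (- or left out, the last holds). The fingers move at their own pace and stop on an object; the grip force is fixed at half the most. Time passes only in rows, so rows that repeat a pose let the fingers close. It gives the time, the measured TCP pose, the force, the opening and the grip force at its end, in the units of the state.
- manip.state(): the state, without advancing time (a new reading comes with each control period).
- manip.grab_frame(name): name is "scene" or "top" or "wrist"; returns a dict with "img" (400x640x3 uint8, blue, green, red), "z_map" (400x640 float32, m along the optical axis (not along the pixel's ray), 0 where there is no reading), "fx", "fy", "cx", "cy" (pixels), "xyz" and "attitude" of the camera in the world; the wrist camera has in their place "T_tool_cam" (4x4, takes a point from camera to tool coordinates, whose origin is the TCP and whose axes are the flange's). Camera axes: x right, y up, looking along -z (the intrinsics and any distortion apply to the point x, -y, -z); pixel columns grow to the right and rows downward; lengths in m; the calibration is good to about 2 mm. The wrist camera is an equidistant fisheye: a pixel r from the principal point sees the ray r / f radians off the axis. A picture is of the moment at which its call begins: read the wrist's pose just before it.
- manip.job_done(): hands the job in; it is judged then, once.
The state is a dict: "time": time; "joint_pos": joint angles; "joint_vel": joint speeds; "joint_efforts": joint torques, N m; "tool_pos": TCP position; "tool_rot": TCP orientation; "contact_force": force on the tool from outside, world axes, zero at the start; "ft_torque": the same for the moment, N m; "gripper_width": opening from 0.0 (shut) to 1.0 (fully open); "grasp_force": force on a finger pad.
Only numpy, scipy, OpenCV 4.12 (cv2) and the standard library are available. Lean on these libraries where they do the work, as an engineer would, in place of code of your own. Each camera call takes 0.05 s, during which the arm holds its last target. There are 200 camera calls.

## Working session

There is one attempt and no reset: what is moved stays moved. The work goes in short steps, Python scripts to look and compute and a shell command to move; the robot and the scene stay as the last step left them, time stands still between calls to the robot, and variables do not carry over. Pictures are saved under pics/ and viewed, at most 10 in all, crops included, and the job is handed in when it is done.

```bash
mkdir -p pics
cat > h.py <<'E'
import numpy as np, cv2
from plant import manip
from scipy.spatial.transform import Rotation as R
def rot(q): return R.from_quat(np.roll(q,-1)).as_matrix()
def cloud(f):
    z=f["z_map"]; v,u=np.mgrid[:400,:640]
    c=np.stack([(u-f["cx"])/f["fx"]*z,-(v-f["cy"])/f["fy"]*z,-z],-1)
    return c@rot(f["attitude"]).T+np.array(f["xyz"])
E
python3 - <<'E'
from h import *
s=manip.state();print(s)
for n in("scene","top"):
    f=manip.grab_frame(n);cv2.imwrite(f"pics/{n}0.png",f["img"]);print(n,f["fx"],f["cx"],f["cy"],f["xyz"],f["attitude"],[k for k in f])
    np.savez(f"{n}0.npz",P=cloud(f),img=f["img"],z=f["z_map"])
E
```

```text
{'time': 0.0, 'joint_pos': array([ 1.02900677e+00,  5.33513081e-02,  1.61428166e+00, -2.11739520e-05,
        1.47598770e+00, -1.18975537e-01]), 'joint_vel': array([-0.00079993,  0.00029374, -0.00171009,  0.000409  ,  0.000651  ,
        0.000801  ]), 'joint_efforts': array([-1.17653258e-04, -3.93684053e+01, -3.70173526e+01, -2.41246507e-04,
        7.21282893e-03, -3.72272530e-05]), 'tool_pos': array([0.25612688, 0.56943453, 0.23007382]), 'tool_rot': array([-3.18980431e-04,  2.09834692e-01,  9.77736352e-01, -9.62586665e-04]), 'contact_force': array([1.1144143 , 0.23299144, 0.36626227]), 'ft_torque': array([0.01222922, 0.01603148, 0.01422072]), 'grasp_force': 0.0, 'gripper_width': 1.0038129208435458}
scene 430.1349403748039 323.5834496568238 202.56220812909103 [ 1.26068887 -0.582452    1.04932585] [0.84482812 0.33797464 0.1485939  0.38724468] ['img', 'z_map', 'fx', 'fy', 'cx', 'cy', 'xyz', 'attitude']
top 473.13545457731226 321.2982102470301 195.2965985747418 [ 0.44258391 -0.02263835  1.27808176] [-0.69572277 -0.05935712  0.04135619  0.71465812] ['img', 'z_map', 'fx', 'fy', 'cx', 'cy', 'xyz', 'attitude']
```

View pics/top0.png

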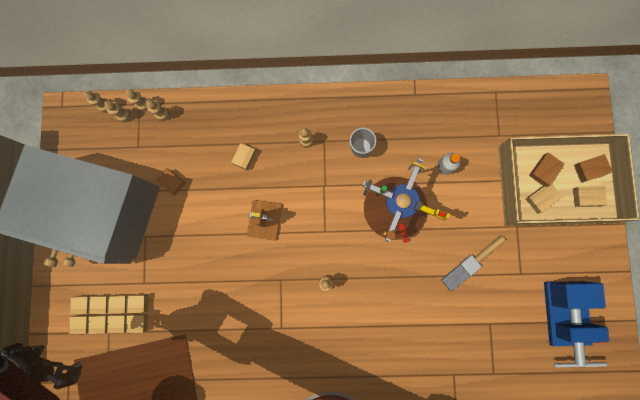

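View pics/scene0.png

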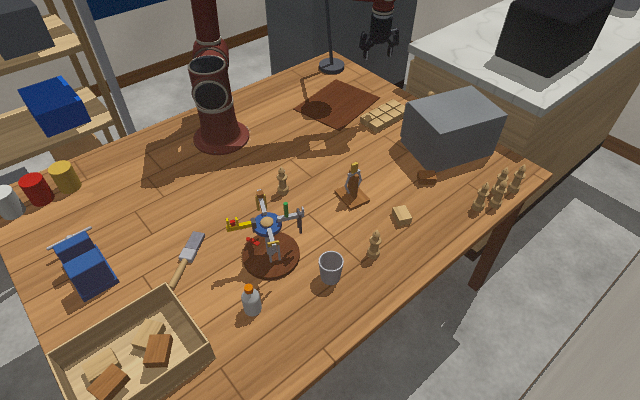

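The top view shows the carousel hub at about (403,201), the yellow hook at (443,214), the green peg at (383,189), the red mark at (404,233) and the caliper on its rest at (262,217). I'll enlarge and measure.

Run:
```python
from h import *
d=np.load("top0.npz");P,img=d["P"],d["img"]
a=cv2.resize(img[150:250,350:470],None,fx=5,fy=5,interpolation=2)
b=cv2.resize(img[190:250,235:295],None,fx=5,fy=5,interpolation=2)
c=np.zeros((500,900,3),np.uint8);c[:,:600]=a;c[:300,600:]=b
cv2.imwrite("pics/c.png",cv2.resize(c,(800,444)))
hsv=cv2.cvtColor(img,40)
def blob(n,lo,hi,zl,zh,box):
    m=cv2.inRange(hsv,np.array(lo),np.array(hi))>0
    m&=(P[...,2]>zl)&(P[...,2]<zh); k=np.zeros_like(m);k[box[0]:box[1],box[2]:box[3]]=1;m&=k
    q=P[m];print(n,len(q),q.mean(0).round(4) if len(q) else'',q.min(0).round(3),q.max(0).round(3))
B=(150,250,350,470)
blob("blue",(100,120,40),(125,255,255),.135,.175,B)
blob("yellow",(22,150,80),(34,255,255),.12,.23,B)
blob("red",(0,170,80),(8,255,255),.15,.22,(195,230,425,460))
blob("green",(45,100,20),(85,255,255),.17,.24,B)
blob("mark",(0,170,60),(8,255,255),-.01,.05,B)
m=np.zeros((400,640),bool);m[190:250,235:295]=1
for zl,zh in((.13,.2),(.095,.125),(.005,.03)):
    k=m&(P[...,2]>zl)&(P[...,2]<zh);q=P[k];v,u=np.nonzero(k);print(zl,len(q),q.mean(0).round(4),q.min(0).round(3),q.max(0).round(3),cv2.minAreaRect(q[:,:2].astype(np.float32)*1000))
k=np.zeros_like(m);k[150:260,340:460]=1;k&=(P[...,2]>.01)&(P[...,2]<.03);q=P[k];print("base",cv2.minEnclosingCircle(q[:,:2].astype(np.float32)))
```

```text
blue 426 [ 0.5845 -0.19    0.1524] [ 0.549 -0.227  0.145] [ 0.624 -0.152  0.159]
yellow 151 [ 0.5644 -0.2522  0.1761] [ 0.509 -0.286  0.16 ] [ 0.675 -0.141  0.202]
red 23 [ 0.5492 -0.2714  0.188 ] [ 0.544 -0.278  0.184] [ 0.555 -0.265  0.192]
green 30 [ 0.6074 -0.1389  0.2091] [ 0.603 -0.145  0.178] [ 0.613 -0.134  0.219]
mark 106 [ 0.5186 -0.2069  0.0199] [ 0.493 -0.222 -0.003] [ 0.544 -0.196  0.028]
0.13 47 [0.5627 0.1618 0.1481] [0.557 0.152 0.131] [0.569 0.174 0.155] ((563.0879516601562, 162.64869689941406), (21.572708129882812, 9.897971153259277), 78.67674255371094)
0.095 110 [0.5619 0.1595 0.1102] [0.543 0.136 0.095] [0.584 0.183 0.121] ((563.1989135742188, 161.80487060546875), (38.229957580566406, 35.97117614746094), 37.051544189453125)
0.005 888 [0.5604 0.1608 0.0113] [0.485 0.087 0.005] [0.64  0.243 0.029] ((560.696044921875, 165.7715301513672), (149.87648010253906, 154.45913696289062), 87.18880462646484)
base ((0.6435380578041077, -0.19473621249198914), 0.15226413309574127)
```

View pics/c.png

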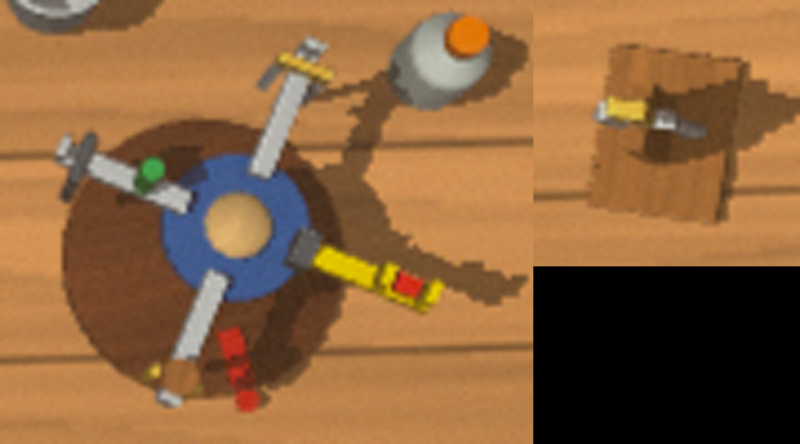

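The crop shows the hook's red saddle at (407,285), the peg top at (152,168), the mark running (232,335) to (248,400), and the caliper's grip block at (628,110). The hook must turn about 51° clockwise, so the peg goes from bearing ~66° to ~14°. I'll fly above the peg and look from near.

```bash
j="python3 -m jog"
$j '[0,0,-0.7,0,0,0, -0.875,-0.717,-0.9,0,0,0, -0.875,-0.717,-0.9,0,0,0]' 30 >/dev/null
for i in 1; do :; done
$j '[-0.44,-0.36,0,0,0,0, -0.875,-0.717,0,0,0,0, -0.875,-0.717,0,0,0,0]' >/dev/null
$j '[-0.44,-0.36,0,0,0,0, -0.875,-0.717,0,0,0,0]' >/dev/null
$j '[-0.44,-0.36,0,0,0,0, -0.875,-0.717,0,0,0,0]' >/dev/null
$j '[-0.44,-0.36,0,0,0,0, -0.875,-0.717,0,0,0,0]' >/dev/null
$j '[-0.44,-0.36,0,0,0,0, -0.875,-0.717,0,0,0,0]'
cat >> h.py <<'E'
def wpix(f,T,u,v):
    """world point of fisheye pixel with z_map"""
    z=f["z_map"][v,u]; dx,dy=u-f["cx"],v-f["cy"]; th=np.hypot(dx/f["fx"],dy/f["fy"]); ph=np.arctan2(dy/f["fy"],dx/f["fx"])
    t=np.tan(th)*z; c=np.stack([t*np.cos(ph),-t*np.sin(ph),-z,np.ones_like(t)],-1)
    return (c@f["T_tool_cam"].T@T.T)[...,:3]
def Ttool():
    s=manip.state();T=np.eye(4);T[:3,:3]=rot(s["tool_rot"]);T[:3,3]=s["tool_pos"];return T
def wrist(n):
    T=Ttool();f=manip.grab_frame("wrist");v,u=np.mgrid[:400,:640];P=wpix(f,T,u,v);cv2.imwrite(f"pics/{n}.png",f["img"]);np.savez(n+".npz",P=P,img=f["img"]);return P,f
def go(x,y,z,yaw):
    """print shift/turn in jog units; yaw=bearing (deg) of tool y"""
    T=Ttool();d=T[:3,:3].T@(np.array([x,y,z])-T[:3,3]);a=np.radians(yaw)
    Y=np.array([np.cos(a),np.sin(a),0]);Z=np.array([0,0,-1]);G=np.stack([np.cross(Y,Z),Y,Z],1)
    w=R.from_matrix(T[:3,:3].T@G).as_rotvec()/np.pi
    print("tcp",T[:3,3].round(4),"ybear",np.degrees(np.arctan2(T[1,1],T[0,1])).round(1),"shift",(d*10).round(3),"turn",w.round(4))
E
python3 - <<'E'
from h import *
go(.607,-.1395,.30,156.5)
P,f=wrist("w0")
print(f["fx"],f["cx"],f["cy"],f["T_tool_cam"])
E
```

```text
time: 1.85
tool_pos: [0.5595, -0.0385, 0.3208]
tool_rot: [-0.0, 0.209, 0.978, 0.0]
contact_force: [-0.2, 1.1, 0.3]
gripper_width: 0.351
grasp_force: 0.0
tcp [ 0.5595 -0.0385  0.3208] ybear 65.8 shift [-0.847 -0.727  0.207] turn [ 3.000e-04 -0.000e+00 -5.037e-01]
309.70691628693146 318.6552732161182 201.6503767768908 [[ 3.68405679e-04  9.61920989e-01  2.73327413e-01  6.97177339e-02]
 [ 9.99999587e-01 -5.81380359e-04  6.98197228e-04 -8.59914152e-04]
 [ 8.30517758e-04  2.73327043e-01 -9.61920806e-01 -1.42352335e-01]
 [ 0.00000000e+00  0.00000000e+00  0.00000000e+00  1.00000000e+00]]
```

View pics/w0.png

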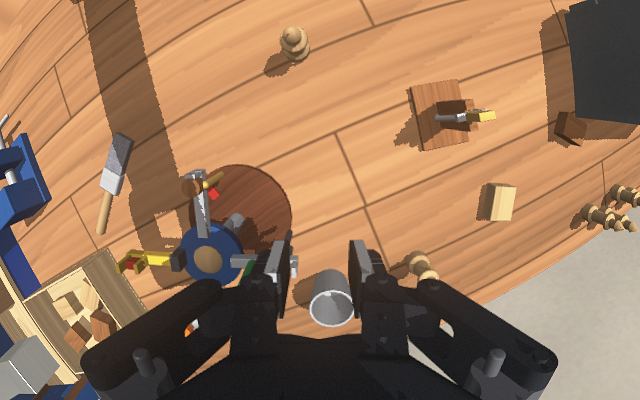

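From above, the caliper on its rest is at (465,117), the hub at (210,255), the yellow hook at (150,262) and the mark at (213,195). I'll finish the approach and turn the gripper.

```bash
j="python3 -m jog"
$j '[-0.42,-0.36,0,0,0,-0.06, -0.847,-0.727,0,0,0,-0.12, -0.847,-0.727,0,0,0,-0.18,-0.847,-0.727,0,0,0,-0.24,-0.847,-0.727,0,0,0,-0.3,-0.847,-0.727,0,0,0,-0.36,-0.847,-0.727,0,0,0,-0.42,-0.847,-0.727,0,0,0,-0.48]' >/dev/null
$j '[0,0,0,0,0,-0.0237,0,0,0,0,0,-0.0237]'
python3 - <<'E'
from h import *
go(.607,-.1395,.20,156.5)
P,f=wrist("w1");img=f["img"];hsv=cv2.cvtColor(img,40)
def blob(n,lo,hi,zl,zh):
    m=cv2.inRange(hsv,np.array(lo),np.array(hi))>0
    m&=(P[...,2]>zl)&(P[...,2]<zh)&(np.hypot(P[...,0]-.586,P[...,1]+.19)<.125);q=P[m]
    if len(q): v,u=np.nonzero(m);print(n,len(q),np.median(q,0).round(4),np.percentile(q,2,0).round(3),np.percentile(q,98,0).round(3),u.mean(),v.mean())
blob("blue",(100,120,40),(125,255,255),.135,.165)
blob("yellow",(22,150,80),(34,255,255),.13,.23)
blob("red",(0,170,80),(8,255,255),.15,.22)
blob("green",(45,100,20),(85,255,255),.17,.24)
blob("mark",(0,170,60),(8,255,255),.01,.05)
m=cv2.inRange(hsv,np.array((0,170,60)),np.array((8,255,255)))>0
q=P[m&(P[...,2]>.012)&(P[...,2]<.03)];p=q[:,:2]-q[:,:2].mean(0);print("markdir",np.degrees(np.arctan2(*np.linalg.svd(p,full_matrices=0)[2][0][::-1])))
# circle fit: wooden base edge and blue disc
for zl,zh,r0 in((.015,.025,.1),(.149,.157,.042)):
    k=(P[...,2]>zl)&(P[...,2]<zh)&(np.hypot(P[...,0]-.586,P[...,1]+.19)<r0);c,r=cv2.minEnclosingCircle(P[k][:,:2].astype(np.float32));print(c,r)
E
```

```text
time: 3.15
tool_pos: [0.6064, -0.1378, 0.3206]
tool_rot: [-0.0, -0.545, 0.839, 0.0]
contact_force: [-0.3, -0.2, -0.6]
gripper_width: 0.355
grasp_force: 0.0
tcp [ 0.6064 -0.1378  0.3206] ybear 156.0 shift [ 0.013 -0.013  1.206] turn [ 0.0003  0.0001 -0.0028]
blue 2355 [ 0.5787 -0.189   0.1527] [ 0.549 -0.219  0.151] [ 0.621 -0.155  0.154] 320.18471337579615 130.39575371549893
yellow 196 [ 0.5627 -0.2374  0.1698] [ 0.54  -0.286  0.168] [ 0.57  -0.229  0.2  ] 316.46938775510205 67.35714285714286
red 139 [ 0.5479 -0.2727  0.1885] [ 0.542 -0.279  0.187] [ 0.553 -0.266  0.19 ] 316.53237410071944 31.503597122302157
green 146 [ 0.6074 -0.1418  0.2147] [ 0.603 -0.146  0.211] [ 0.613 -0.137  0.216] 314.986301369863 197.8082191780822
mark 184 [ 0.5142 -0.2082  0.0221] [ 0.492 -0.218  0.016] [ 0.534 -0.199  0.025] 357.79347826086956 94.35326086956522
markdir 13.862025931406572
(0.5778663158416748, -0.1901358664035797) 0.08993592113256454
(0.584897518157959, -0.19041293859481812) 0.04073348641395569
```

View pics/w1.png

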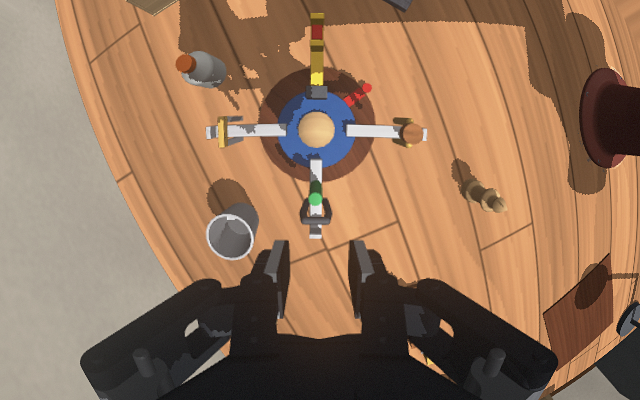

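The carousel axis is near (.585,-.190), hook bearing 65.4°+180°, mark bearing 14.2°+180°. The image has the peg at (315,198) and the mark at (358,94). I'll straddle the peg with the fingers 30 mm open and walk it round in an arc.

```bash
j="python3 -m jog"
$j '[0.029,-0.027,0,0,0,0.0033, 0.029,-0.027,0.4,0,0,0.0033, 0.029,-0.027,0.8,0,0,0.0033]' >/dev/null
$j '[0,0,0.15,0,0,0,0,0,0.35,0,0,0,0,0,0.5,0,0,0,0,0,0.5,0,0,0]'
$j '[0.0002,-0.0143,0,0,0,0.0083,0.0007,-0.0285,0,0,0,0.0167,0.0017,-0.0428,0,0,0,0.025,0.003,-0.057,0,0,0,0.0333,0.0047,-0.0711,0,0,0,0.0417,0.0067,-0.0853,0,0,0,0.05,0.0091,-0.0993,0,0,0,0.0583,0.0119,-0.1133,0,0,0,0.0667]'
python3 -c "
from h import *
go(.6077,-.1415,.19,155.4)
for p in (2,4.5,7.5,10.5,13.5,16.5,19,21):
  a=np.radians(p);print((.545*(1-np.cos(a))).round(4),(-.545*np.sin(a)).round(4),round(p/180,4))"
```

```text
time: 4.08
tool_pos: [0.6069, -0.1424, 0.1902]
tool_rot: [-0.001, -0.54, 0.842, 0.001]
contact_force: [-0.2, -0.2, -0.4]
gripper_width: 0.35
grasp_force: 0.0
time: 5.08
tool_pos: [0.6168, -0.1483, 0.1912]
tool_rot: [-0.0, -0.448, 0.894, 0.0]
contact_force: [-3.0, 0.1, 0.9]
gripper_width: 0.348
grasp_force: 1.4
tcp [ 0.6168 -0.1483  0.1912] ybear 143.3 shift [0.    0.114 0.012] turn [ 0.0004 -0.0001 -0.0673]
0.0003 -0.019 0.0111
0.0017 -0.0428 0.025
0.0047 -0.0711 0.0417
0.0091 -0.0993 0.0583
0.0151 -0.1272 0.075
0.0224 -0.1548 0.0917
0.0297 -0.1774 0.1056
0.0362 -0.1953 0.1167
```

```bash
j="python3 -m jog"
$j '[0.0003,-0.019,0,0,0,0.0111,0.0017,-0.0428,0,0,0,0.025,0.0047,-0.0711,0,0,0,0.0417,0.0091,-0.0993,0,0,0,0.0583,0.0151,-0.1272,0,0,0,0.075,0.0224,-0.1548,0,0,0,0.0917,0.0297,-0.1774,0,0,0,0.1056,0.0362,-0.1953,0,0,0,0.1167]'
$j '[0.0003,-0.019,0,0,0,0.0111,0.0017,-0.0428,0,0,0,0.025,0.0047,-0.0711,0,0,0,0.0417,0.0091,-0.0993,0,0,0,0.0583,0.0151,-0.1272,0,0,0,0.075,0.0224,-0.1548,0,0,0,0.0917,0.0297,-0.1774,0,0,0,0.1056,0.0362,-0.1953,0,0,0,0.1167]'
cat > look.py <<'E'
from h import *
import sys
P,f=wrist(sys.argv[1]);hsv=cv2.cvtColor(f["img"],40);A=np.array([.585,-.190])
def blob(n,lo,hi,zl,zh,r):
    m=cv2.inRange(hsv,np.array(lo),np.array(hi))>0
    m&=(P[...,2]>zl)&(P[...,2]<zh)&(np.hypot(P[...,0]-.585,P[...,1]+.19)<r);q=P[m]
    if len(q): c=np.median(q,0);d=c[:2]-A;print(n,len(q),c.round(4),np.percentile(q,2,0).round(4),np.percentile(q,98,0).round(4),"r",np.hypot(*d).round(4),"bear",np.degrees(np.arctan2(d[1],d[0])).round(2))
blob("blue",(100,120,40),(125,255,255),.135,.165,.05)
blob("yellow",(22,150,80),(34,255,255),.13,.23,.125)
blob("red",(0,170,80),(8,255,255),.155,.22,.125)
blob("green",(45,100,20),(85,255,255),.17,.24,.08)
blob("mark",(0,170,60),(8,255,255),.01,.05,.125)
E
python3 look.py w2; python3 -c "
from h import *
a=np.radians(4.7);go(.585+.0545*np.cos(a),-.190+.0545*np.sin(a),.19,94.7)"
```

```text
time: 6.08
tool_pos: [0.6307, -0.1629, 0.1912]
tool_rot: [-0.0, -0.278, 0.961, 0.0]
contact_force: [-2.1, 0.9, 0.4]
gripper_width: 0.351
grasp_force: 1.3
time: 7.08
tool_pos: [0.6381, -0.1812, 0.1911]
tool_rot: [-0.0, -0.098, 0.995, 0.0]
contact_force: [-2.1, 2.2, 1.4]
gripper_width: 0.356
grasp_force: 1.3
blue 8069 [ 0.5847 -0.1909  0.1527] [ 0.5503 -0.2266  0.1514] [ 0.6192 -0.1559  0.154 ] r 0.001 bear -109.54
yellow 1258 [ 0.5296 -0.2101  0.1695] [ 0.5141 -0.2187  0.1681] [ 0.5445 -0.2016  0.1712] r 0.0589 bear -160.06
red 1 [ 0.5421 -0.1992  0.1683] [ 0.5421 -0.1992  0.1683] [ 0.5421 -0.1992  0.1683] r 0.0439 bear -167.95
green 743 [ 0.6342 -0.1737  0.214 ] [ 0.6311 -0.1782  0.19  ] [ 0.6417 -0.168   0.2156] r 0.0518 bear 18.31
mark 60 [ 0.5061 -0.2054  0.022 ] [ 0.4923 -0.2105  0.0163] [ 0.5169 -0.2016  0.024 ] r 0.0804 bear -168.96
tcp [ 0.6382 -0.1815  0.1912] ybear 101.2 shift [-0.003 -0.042  0.012] turn [0.     0.0001 0.0362]
```

```bash
j="python3 -m jog"
$j '[0.0001,-0.01,0,0,0,0.0056,0.0003,-0.019,0,0,0,0.0111,0.0007,-0.0285,0,0,0,0.0167,0.0013,-0.038,0,0,0,0.0222,0.0021,-0.0475,0,0,0,0.0278,0.003,-0.057,0,0,0,0.0333,0.003,-0.057,0,0,0,0.0333]'
$j '[0,0.045,0,0,0,0,0,0.08,0,0,0,0,0,0.08,-0.3,0,0,0,0,0.08,-0.9,0,0,0,0,0.08,-0.99,0,0,0]' 50
python3 look.py w3; python3 -c "
from h import *
P=np.load('w3.npz')['P']
m=(abs(P[...,0]-.563)<.06)&(abs(P[...,1]-.162)<.06)&(P[...,2]>.1)&(P[...,2]<.17);print(m.sum())"
```

```text
time: 8.0
tool_pos: [0.639, -0.1872, 0.1912]
tool_rot: [0.0, -0.047, 0.999, -0.0]
contact_force: [-0.9, 1.7, -1.4]
gripper_width: 0.348
grasp_force: 0.9
time: 8.62
tool_pos: [0.6406, -0.1798, 0.2977]
tool_rot: [0.005, -0.047, 0.999, -0.003]
contact_force: [0.2, 0.2, 1.0]
gripper_width: 0.587
grasp_force: 0.0
blue 3304 [ 0.5855 -0.1894  0.1527] [ 0.5514 -0.2255  0.1512] [ 0.6183 -0.1564  0.1543] r 0.0008 bear 49.96
yellow 681 [ 0.5213 -0.2052  0.1699] [ 0.4839 -0.2169  0.168 ] [ 0.5426 -0.1966  0.2003] r 0.0655 bear -166.57
red 186 [ 0.4974 -0.2106  0.1886] [ 0.4908 -0.2156  0.1869] [ 0.5041 -0.2055  0.19  ] r 0.0899 bear -166.78
green 211 [ 0.6371 -0.1783  0.2144] [ 0.6328 -0.1838  0.1752] [ 0.6434 -0.1736  0.2159] r 0.0534 bear 12.65
579
```

View pics/w3.png

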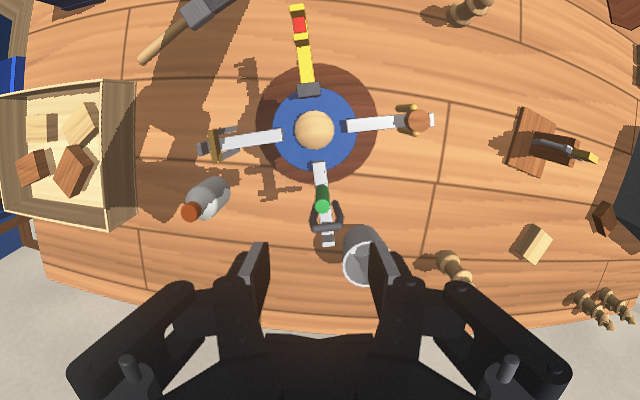

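The hook's saddle at (299,25) now covers the mark (bearing 193.2° vs 194°, ~1–2 mm off). Now to the caliper at (565,148).

```bash
j="python3 -m jog"
$j '[0.057,0.44,0,0,0,0,0.114,0.87,0,0,0,0]' >/dev/null
$j '[0.057,0.44,0,0,0,0,0.114,0.87,0,0,0,0]' >/dev/null
$j '[0.057,0.44,0,0,0,0,0.114,0.87,0,0,0,0]' >/dev/null
$j '[0.057,0.44,0,0,0,0.045,0.114,0.87,0,0,0,0.093,0.114,0.87,0,0,0,0.093,0.114,0.87,0,0,0,0.093]'
python3 - <<'E'
from h import *
go(.563,.162,.28,78.7)
P,f=wrist("w4")
near=(abs(P[...,0]-.563)<.05)&(abs(P[...,1]-.162)<.05)
hsv=cv2.cvtColor(f["img"],40)
for n,k in(("top",near&(P[...,2]>.142)&(P[...,2]<.165)),("bow",near&(P[...,2]>.108)&(P[...,2]<.122)),("fin",near&(P[...,2]>.095)&(P[...,2]<.1065))):
    q=P[k];v,u=np.nonzero(k);print(n,len(q),np.median(q,0).round(4),np.percentile(q,98,0).round(4),cv2.minAreaRect(q[:,:2].astype(np.float32)*1000),u.mean(),v.mean())
k=(P[...,2]>.008)&(P[...,2]<.016)&(np.hypot(P[...,0]-.563,P[...,1]-.162)<.075);print("base",cv2.minAreaRect(P[k][:,:2].astype(np.float32)*1000))
cv2.imwrite("pics/w4c.png",cv2.resize(f["img"][80:330,200:440],None,fx=2.4,fy=2.4))
E
```

```text
time: 9.93
tool_pos: [0.5599, 0.1629, 0.2892]
tool_rot: [-0.001, 0.098, 0.995, -0.0]
contact_force: [0.1, 0.2, 0.8]
gripper_width: 0.582
grasp_force: 0.0
tcp [0.5599 0.1629 0.2892] ybear 78.7 shift [-0.032 -0.003  0.092] turn [-0.0003 -0.0004  0.    ]
top 285 [0.5618 0.1634 0.1504] [0.5683 0.1738 0.1519] ((562.4580688476562, 163.09658813476562), (21.834842681884766, 9.638215065002441), 78.4822769165039) 320.5964912280702 193.5438596491228
bow 442 [0.558  0.1639 0.1134] [0.5803 0.184  0.1209] ((562.298828125, 163.06283569335938), (37.917701721191406, 35.74715805053711), 37.721168518066406) 320.1447963800905 181.5610859728507
fin 64 [0.5564 0.164  0.1002] [0.567  0.1879 0.1059] ((553.62939453125, 164.45944213867188), (52.16340637207031, 21.748872756958008), 82.5053939819336) 317.53125 175.203125
base ((563.0134887695312, 162.61077880859375), (80.62325286865234, 100.15133666992188), 80.0519027709961)
```

View pics/w4c.png

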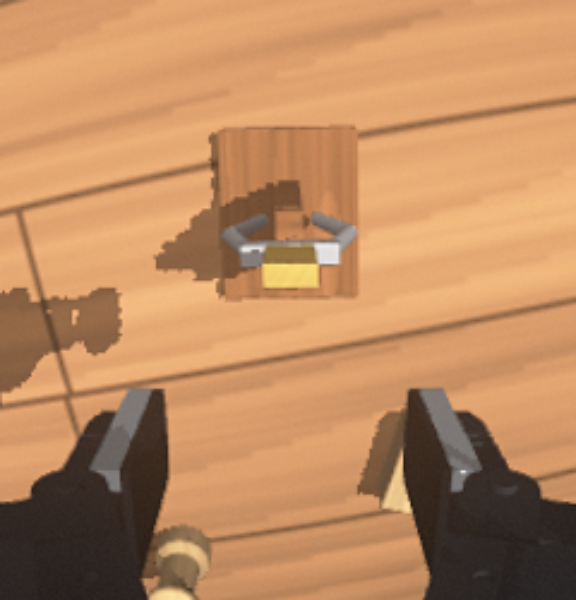

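The caliper's brass block is at crop (290,275), lined up with the fingers. I'll descend, grip across y, and lift.

```bash
j="python3 -m jog"
$j '[-0.026,0.006,0.4,0,0,0,-0.026,0.006,0.9,0,0,0]' >/dev/null
$j '[0,0,0.4,0,0,0,0,0,0.65,0,0,0,0,0,0.8,0,0,0,0,0,0.8,0,0,0]'
$j '[0,0,0,0,0,0,0,0,0,0,0,0,0,0,0,0,0,0,0,0,0,0,0,0]' 10
$j '[0,0,0,0,0,0]'
```

```text
time: 10.72
tool_pos: [0.5624, 0.1624, 0.1192]
tool_rot: [-0.001, 0.099, 0.995, -0.0]
contact_force: [0.2, 0.0, -0.0]
gripper_width: 0.587
grasp_force: 0.0
time: 11.22
tool_pos: [0.5641, 0.1635, 0.1223]
tool_rot: [0.002, 0.099, 0.995, 0.0]
contact_force: [-0.3, 0.6, 6.5]
gripper_width: 0.248
grasp_force: 59.2
time: 11.35
tool_pos: [0.5642, 0.1635, 0.1223]
tool_rot: [0.002, 0.099, 0.995, 0.0]
contact_force: [0.8, -0.0, 5.7]
gripper_width: 0.248
grasp_force: 59.2
```

Gripped (59 N, opening 21 mm). Lift and carry above the hook with leg tips clear.

```bash
j="python3 -m jog"
$j '[0,0,-0.1,0,0,0,0,0,-0.4,0,0,0,0,0,-1,0,0,0]'
$j '[0,0,-0.5,0,0,0,0,0,-1,0,0,0,0,0,-1,0,0,0]'
$j '[-0.01,-0.3,0,0,0,0,-0.022,-0.7,0,0,0,0,-0.022,-0.95,0,0,0,0]' >/dev/null
$j '[-0.01,-0.48,0,0,0,0,-0.022,-0.95,0,0,0,0]' >/dev/null
$j '[-0.01,-0.48,0,0,0,0,-0.022,-0.95,0,0,0,0]' >/dev/null
$j '[-0.01,-0.35,0,0,0,-0.03,-0.02,-0.6,0,0,0,-0.07,-0.022,-0.75,0,0,0,-0.1,-0.022,-0.8,0,0,0,-0.137,-0.022,-0.8,0,0,0,-0.137]'
python3 look.py w5
python3 - <<'E'
from h import *
go(.4974,-.2106,.32,103.3)
d=np.load("w5.npz");P=d["P"];T=Ttool();Q=(P-T[:3,3])@T[:3,:3]
# caliper in tool frame: points near tcp
k=(abs(Q[...,0])<.04)&(abs(Q[...,1])<.045)&(Q[...,2]<.1)&(Q[...,2]>-.03);v,u=np.nonzero(k)
print(k.sum(),u.min(),u.max(),v.min(),v.max())
cv2.imwrite("pics/w5c.png",cv2.resize(d["img"][0:330,160:480],None,fx=1.8,fy=1.8))
E
```

```text
time: 11.72
tool_pos: [0.56, 0.1628, 0.217]
tool_rot: [-0.004, 0.099, 0.995, -0.001]
contact_force: [0.4, -0.3, -1.5]
gripper_width: 0.243
grasp_force: 58.8
time: 12.1
tool_pos: [0.5645, 0.1635, 0.3263]
tool_rot: [0.005, 0.099, 0.995, 0.001]
contact_force: [0.1, 0.5, -1.7]
gripper_width: 0.242
grasp_force: 58.8
time: 13.6
tool_pos: [0.4987, -0.1963, 0.3179]
tool_rot: [-0.002, -0.115, 0.993, 0.001]
contact_force: [-0.2, 0.6, -2.0]
gripper_width: 0.243
grasp_force: 59.1
blue 52 [ 0.5485 -0.1878  0.1525] [ 0.5452 -0.2287  0.1501] [ 0.5777 -0.1791  0.1539] r 0.0366 bear 176.56
yellow 478 [ 0.523  -0.2056  0.1696] [ 0.479  -0.2188  0.1641] [ 0.5448 -0.1966  0.2001] r 0.064 bear -165.84
red 142 [ 0.4971 -0.2108  0.1882] [ 0.4909 -0.2157  0.1819] [ 0.5044 -0.2058  0.1895] r 0.0903 bear -166.69
green 295 [ 0.634  -0.1793  0.1983] [ 0.6322 -0.1841  0.171 ] [ 0.6389 -0.1736  0.2149] r 0.0502 bear 12.29
mark 78 [ 0.4981 -0.2098  0.0182] [ 0.4916 -0.219   0.0159] [ 0.5358 -0.1964  0.0234] r 0.0891 bear -167.13
tcp [ 0.4989 -0.196   0.3184] ybear 103.2 shift [ 0.048 -0.138 -0.016] turn [ 0.0007 -0.0007 -0.0007]
5608 261 376 198 309
```

View pics/w5c.png

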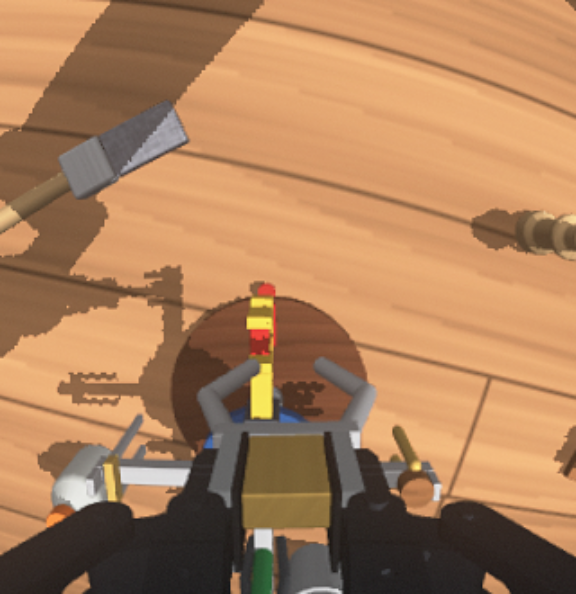

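The caliper hangs straight in the gripper: brass block at crop (288,480), legs astride, saddle at (260,340). Measure its offset in the grip.

Run:
```python
from h import *
T=Ttool();print(T[:3,3].round(4))
P,f=wrist("w6");Q=(P-T[:3,3])@T[:3,:3];hsv=cv2.cvtColor(f["img"],40)
br=(hsv[...,0]>15)&(hsv[...,0]<32)&(hsv[...,1]>120)&(abs(Q[...,0])<.03)&(abs(Q[...,1])<.03)&(Q[...,2]<.02)
q=Q[br];print("brass",len(q),np.percentile(q,[1,50,99],axis=0).round(4))
g=(hsv[...,1]<110)&(abs(Q[...,0])<.04)&(abs(Q[...,1])<.045)&(Q[...,2]>0.0)&(Q[...,2]<.11)
for a in np.arange(0,.11,.01):
    for s in(-1,1):
        q=Q[g&(Q[...,2]>=a)&(Q[...,2]<a+.01)&(s*Q[...,1]>0)]
        if len(q)>5: print(a.round(2),s,len(q),np.percentile(q,[2,50,98],axis=0)[:,:2].round(4).tolist())
```

```text
[ 0.4989 -0.196   0.3184]
brass 2347 [[-0.0028 -0.0108 -0.0295]
 [ 0.006  -0.0004 -0.0236]
 [ 0.0072  0.0097  0.0045]]
0.0 -1 113 [[0.0022, -0.0222], [0.006, -0.0093], [0.0067, -0.0004]]
0.0 1 138 [[0.0022, 0.0005], [0.0064, 0.015], [0.0073, 0.0209]]
0.01 -1 201 [[0.0053, -0.0224], [0.0061, -0.0118], [0.0068, -0.0009]]
0.01 1 176 [[0.0056, 0.0002], [0.0066, 0.0099], [0.0072, 0.021]]
0.02 -1 81 [[0.0011, -0.0259], [0.0044, -0.0225], [0.0053, -0.0184]]
0.02 1 93 [[0.0019, 0.0173], [0.0052, 0.0221], [0.0062, 0.026]]
0.03 -1 80 [[0.0007, -0.0292], [0.0042, -0.0259], [0.0052, -0.0214]]
0.03 1 78 [[0.0022, 0.0197], [0.0053, 0.0249], [0.0063, 0.0285]]
0.04 -1 64 [[0.0011, -0.0319], [0.0043, -0.0284], [0.0052, -0.0237]]
0.04 1 69 [[0.0022, 0.0233], [0.0055, 0.0279], [0.0065, 0.032]]
0.05 -1 75 [[-0.0003, -0.0334], [0.0042, -0.0282], [0.0054, -0.0246]]
0.05 1 70 [[0.0012, 0.0238], [0.0052, 0.0274], [0.0064, 0.0331]]
0.06 -1 84 [[-0.001, -0.028], [0.0033, -0.0238], [0.0053, -0.0212]]
0.06 1 92 [[-0.0001, 0.0203], [0.0046, 0.0232], [0.0066, 0.0278]]
0.07 -1 75 [[-0.0014, -0.0254], [0.0034, -0.0201], [0.0052, -0.0175]]
0.07 1 78 [[-0.0003, 0.0162], [0.0044, 0.0193], [0.0063, 0.0234]]
0.08 -1 71 [[-0.0006, -0.0215], [0.0038, -0.0165], [0.0056, -0.0136]]
0.08 1 66 [[0.0003, 0.0129], [0.0045, 0.0154], [0.0066, 0.0196]]
0.09 -1 15 [[0.0006, -0.0174], [0.0045, -0.0138], [0.0053, -0.0129]]
0.09 1 19 [[0.0008, 0.0115], [0.0051, 0.013], [0.0068, 0.0162]]
```

```bash
j="python3 -m jog"
$j '[0.03,-0.07,0,0,0,0,0.03,-0.138,0,0,0,0,0.03,-0.138,0,0,0,0,0.03,-0.138,0.06,0,0,0,0.03,-0.138,0.15,0,0,0,0.03,-0.138,0.25,0,0,0,0.03,-0.138,0.3,0,0,0,0.03,-0.138,0.3,0,0,0]'
python3 look.py w7; python3 -c "
from h import *
go(.4977,-.2108,.205,103.3)
T=Ttool();P=np.load('w7.npz')['P'];im=np.load('w7.npz')['img'];cv2.imwrite('pics/w7c.png',cv2.resize(im[60:330,200:440],None,fx=2.2,fy=2.2))"
```

```text
time: 14.7
tool_pos: [0.4995, -0.2103, 0.2894]
tool_rot: [-0.001, -0.116, 0.993, 0.0]
contact_force: [1.1, 0.1, -1.1]
gripper_width: 0.24
grasp_force: 59.1
blue 378 [ 0.6122 -0.1832  0.1525] [ 0.6028 -0.2059  0.1512] [ 0.6219 -0.1624  0.1537] r 0.028 bear 13.97
yellow 456 [ 0.5089 -0.2083  0.1701] [ 0.4794 -0.2183  0.1679] [ 0.5333 -0.1987  0.2003] r 0.0783 bear -166.46
red 162 [ 0.4978 -0.2104  0.1882] [ 0.4915 -0.2152  0.181 ] [ 0.5059 -0.2054  0.1896] r 0.0896 bear -166.82
green 147 [ 0.6339 -0.1798  0.1818] [ 0.6325 -0.1844  0.1708] [ 0.6368 -0.1741  0.193 ] r 0.05 bear 11.76
mark 81 [ 0.4971 -0.2128  0.0177] [ 0.4915 -0.2189  0.016 ] [ 0.5031 -0.2065  0.0191] r 0.0908 bear -165.47
tcp [ 0.4998 -0.2104  0.2901] ybear 103.3 shift [0.021 0.001 0.851] turn [ 0.0001 -0.0001  0.    ]
```

View pics/w7c.png

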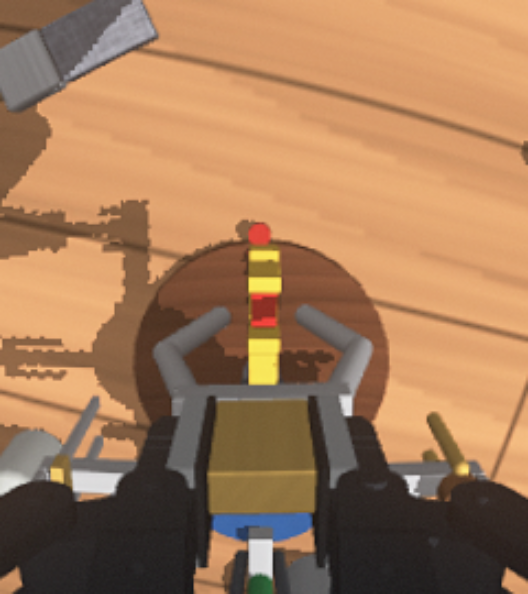

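Legs at (222,315) and (303,315) straddle the hook at (263,310) symmetrically, with the mark's red end at (260,233) directly beyond. Descend.

```bash
j="python3 -m jog"
$j '[0,0,0.1,0,0,0,0,0,0.2,0,0,0,0,0,0.35,0,0,0,0,0,0.5,0,0,0,0,0,0.65,0,0,0,0,0,0.75,0,0,0,0,0,0.78,0,0,0,0,0,0.78,0,0,0]'
$j '[0,0,0.01,0,0,0,0,0,0.02,0,0,0,0,0,0.03,0,0,0,0,0,0.04,0,0,0,0,0,0.05,0,0,0,0,0,0.06,0,0,0,0,0,0.07,0,0,0,0,0,0.08,0,0,0]'
```

```text
time: 15.75
tool_pos: [0.4999, -0.2106, 0.2124]
tool_rot: [0.0, -0.116, 0.993, -0.0]
contact_force: [-0.1, 0.1, -2.0]
gripper_width: 0.244
grasp_force: 59.1
time: 16.75
tool_pos: [0.4999, -0.2105, 0.205]
tool_rot: [0.0, -0.116, 0.993, -0.0]
contact_force: [-1.2, 1.9, 2.9]
gripper_width: 0.243
grasp_force: 59.6
```

```bash
j="python3 -m jog"
$j '[0,0,0.01,0,0,0,0,0,0.02,0,0,0,0,0,0.03,0,0,0,0,0,0.04,0,0,0,0,0,0.05,0,0,0,0,0,0.06,0,0,0,0,0,0.07,0,0,0,0,0,0.08,0,0,0]'
$j '[0,0,0.005,0,0,0,0,0,0.01,0,0,0,0,0,0.015,0,0,0,0,0,0.02,0,0,0]'
```

```text
time: 17.75
tool_pos: [0.4999, -0.2105, 0.1963]
tool_rot: [0.0, -0.116, 0.993, -0.0]
contact_force: [-1.8, 1.0, 2.7]
gripper_width: 0.245
grasp_force: 59.7
time: 18.25
tool_pos: [0.4999, -0.2105, 0.1943]
tool_rot: [0.0, -0.116, 0.993, -0.0]
contact_force: [-0.7, 0.3, 2.6]
gripper_width: 0.247
grasp_force: 59.7
```

```bash
j="python3 -m jog"
$j '[0,0,0.005,0,0,0,0,0,0.01,0,0,0]'
$j '[0,0,0.005,0,0,0,0,0,0.01,0,0,0]'
```

```text
time: 18.5
tool_pos: [0.4998, -0.2105, 0.1933]
tool_rot: [0.0, -0.116, 0.993, -0.0]
contact_force: [-0.5, 0.5, 2.4]
gripper_width: 0.244
grasp_force: 59.7
time: 18.75
tool_pos: [0.4999, -0.2105, 0.1925]
tool_rot: [0.0, -0.116, 0.993, -0.0]
contact_force: [-1.7, 1.3, 5.7]
gripper_width: 0.246
grasp_force: 59.8
```

```bash
j="python3 -m jog"
$j '[0,0,0.005,0,0,0,0,0,0.005,0,0,0]'
$j '[0,0,0.004,0,0,0,0,0,0.004,0,0,0,0,0,0.004,0,0,0]'
```

```text
time: 19.0
tool_pos: [0.4999, -0.2105, 0.1924]
tool_rot: [0.0, -0.116, 0.993, -0.0]
contact_force: [-2.2, 1.4, 5.7]
gripper_width: 0.241
grasp_force: 60.0
time: 19.38
tool_pos: [0.5, -0.2106, 0.1922]
tool_rot: [0.0, -0.116, 0.993, -0.0]
contact_force: [-2.5, 1.5, 5.9]
gripper_width: 0.241
grasp_force: 60.1
```

```bash
j="python3 -m jog"
$j '[0,0,0.005,0,0,0,0,0,0.01,0,0,0,0,0,0.01,0,0,0]'
```

```text
time: 19.75
tool_pos: [0.5001, -0.2108, 0.1918]
tool_rot: [0.0, -0.116, 0.993, -0.0]
contact_force: [-2.5, 1.1, 8.7]
gripper_width: 0.241
grasp_force: 60.3
```

About 10.7 N net with motion stopped, so the saddle is on its stop. Relax, release, retreat.

```bash
j="python3 -m jog"
$j '[0,0,-0.01,0,0,0,0,0,-0.018,0,0,0,0,0,-0.018,0,0,0]'
$j '[0,0,0,0,0,0,0,0,0,0,0,0,0,0,0,0,0,0,0,0,0,0,0,0]' 40
$j '[0,0,-0.1,0,0,0,0,0,-0.3,0,0,0,0,0,-0.6,0,0,0,0,0,-0.98,0,0,0]'
$j '[0,0,-0.3,0,0,0,-0.4,0,-0.5,0,0,0,-0.8,0,-0.5,0,0,0,-0.8,0,-0.5,0,0,0]'
python3 look.py w8
python3 - <<'E'
from h import *
P=np.load("w8.npz")["P"];im=np.load("w8.npz")["img"]
k=(np.hypot(P[...,0]-.4977,P[...,1]+.2108)<.03)&(P[...,2]>.21)&(P[...,2]<.24);q=P[k];v,u=np.nonzero(k)
print("block top",len(q),np.median(q,0).round(4),cv2.minAreaRect(q[:,:2].astype(np.float32)*1000),u.mean(),v.mean())
print(manip.state()["contact_force"])
cv2.imwrite("pics/w8c.png",cv2.resize(im[0:260,160:480],None,fx=2,fy=2))
E
```

```text
time: 20.12
tool_pos: [0.4999, -0.2107, 0.1925]
tool_rot: [0.0, -0.116, 0.993, -0.0]
contact_force: [-0.6, 0.6, 4.4]
gripper_width: 0.246
grasp_force: 60.0
time: 20.62
tool_pos: [0.4997, -0.2104, 0.1918]
tool_rot: [-0.0, -0.116, 0.993, 0.0]
contact_force: [0.1, 0.0, 0.1]
gripper_width: 0.464
grasp_force: 0.0
time: 21.12
tool_pos: [0.4997, -0.2104, 0.2923]
tool_rot: [0.0, -0.116, 0.993, -0.0]
contact_force: [1.4, 0.4, -0.1]
gripper_width: 0.47
grasp_force: 0.0
time: 21.62
tool_pos: [0.5793, -0.1915, 0.3416]
tool_rot: [0.001, -0.117, 0.993, -0.0]
contact_force: [-0.9, 0.9, -1.1]
gripper_width: 0.467
grasp_force: 0.0
blue 2159 [ 0.5833 -0.1893  0.1526] [ 0.5505 -0.2258  0.1512] [ 0.6178 -0.157   0.1541] r 0.0018 bear 156.09
yellow 559 [ 0.5194 -0.2062  0.1698] [ 0.4822 -0.2177  0.1678] [ 0.5434 -0.1969  0.1999] r 0.0676 bear -166.12
red 3 [ 0.5029 -0.2071  0.1759] [ 0.5024 -0.208   0.1757] [ 0.5031 -0.2053  0.1763] r 0.0839 bear -168.22
green 147 [ 0.6357 -0.1777  0.2141] [ 0.6324 -0.1834  0.178 ] [ 0.643  -0.1739  0.2157] r 0.0522 bear 13.66
block top 316 [ 0.499  -0.2113  0.2219] ((498.8518981933594, -211.5305633544922), (10.058845520019531, 20.99001693725586), 14.501694679260254) 318.5854430379747 101.07594936708861
[-0.05636707 -0.23419917 -0.24955351]
```

View pics/w8c.png

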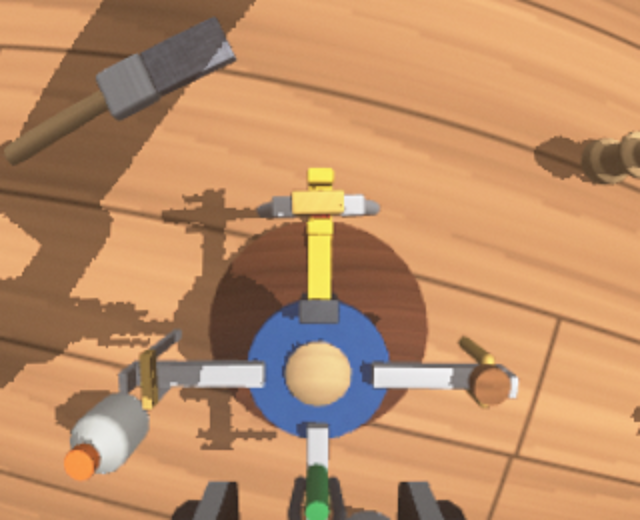

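The caliper hangs upright on the hook (block at (318,203)). Its underside is at .176 m, which is the saddle-down height, and the hook is over the mark. Handing in.

```bash
python3 -c "
from plant import manip
print(manip.job_done())"
```

```text
the job is handed in; nothing more can be done
None
```

The job is handed in: the caliper hangs upright astride the hook with the saddle down, the hook is about 1–2 mm from the red mark, and the arm is clear; the hand-in returned no verdict.

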